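# Fill the sweets tray and offer it

## Robot

A 6-joint arm with a two-finger parallel gripper is mounted at the origin on the work surface. World frame = base frame: x ahead of the robot, y to its left, z up, the work surface at z = 0. Lengths are in m, angles in rad, forces in N, time in s.
With the tool pointing down it reaches from about 0.25 to 0.85 m from the base axis. Payload 12.5 kg.
Tool frame: the origin (TCP) lies on the centre line of the jaws, within the pads' length; the fingertips stand 22 mm ahead of it and the grasp point (between the pads) lies 3 mm ahead of it (robot.tcp_to_tips is the z of the fingertips in the tool frame, in m); z points along the fingers, y is the line along which they close (so a half turn about z gives the same grasp; the last joint's range is limited). The gripper opens to 93 mm and grips with 3 to 60 N. Pads are 15 mm wide; open, the fingers measure 128 mm over their backs; the gripper's body (75 mm by 188 mm) begins 65 mm behind the grasp point.
Start: joints at [-1.242, 0.351, 1.652, -0, 1.139, -0.085], TCP at [0.221, -0.504, 0.241] pointing down, gripper open.
Joint ranges: [-2.75, 2.75], [-0.79, 2.1], [0.01, 2.65], [-1.57, 4.71], [0.07, 3.14], [-2.87, 2.87]. Speed limits (rad/s): [2.22, 2.22, 2.79, 3.14, 3.14, 3.14].

## Interface

Orientations are given as [roll, pitch, yaw] about the fixed x, y, z axes, in that order (R = Rz(yaw) Ry(pitch) Rx(roll)).
In Python, from bench import robot gives the robot as it stands. Calls block until the motion is done:
- robot.goto(position, orientation): joint-space move of the TCP to a pose.
- robot.move_linear(position, velocity=0.15, frame=None, force_limit=None): straight line of the TCP; frame=None keeps the orientation; velocity is the mean speed in m/s. With force_limit (N) it stops when the force on the tool has changed by that much, and returns True; else False.
- robot.move_joints(angles): joint-space move.
- robot.command_gripper(opening): opening from 0.0 (shut) to 1.0 (fully open); the grip force is fixed at half the most; returns when the fingers have stopped.
- robot.dwell(seconds).
- robot.ik(position, orientation): joint angles nearest the present ones, or None.
- robot.observe(): the state.
- robot.read_camera(name): name is "scene" or "top"; returns (picture, depth): 384x512x3 uint8, blue, green, red; 384x512 float32, m along the optical axis (not along the pixel's ray), 0 where there is no reading.
- robot.camera_info(name): a dict with "fx", "fy", "cx", "cy" (pixels), "R" (3x3) and "t" (3): a world point X has camera coordinates R X + t. Camera axes: x right, y down, z forward; pixel columns grow to the right and rows downward; lengths in m; the calibration is good to about 2 mm. A picture is of the moment at which its call begins. camera_info takes no time and is no camera call.
A pose or a line that the arm cannot do raises robot.Unreachable and nothing moves.
- robot.close_job(): hands the job in; it is judged then, once.
The state is a dict: "time_s": time; "q": joint angles; "joint_velocities": joint speeds; "effort": joint torques, N m; "eef_pos": TCP position; "ee_rot": TCP orientation; "contact_force": force on the tool from outside, world axes, zero at the start; "wrist_torque": the same for the moment, N m; "finger_gap": opening from 0.0 (shut) to 1.0 (fully open); "gripper_force": force on a finger pad.
Only numpy, scipy, OpenCV 4.12 (cv2) and the standard library are available. Lean on these libraries where they do the work, as an engineer would, in place of code of your own. Each camera call takes 0.05 s, during which the arm holds its last target. There are 200 camera calls.

## Task

Coffee is about to be served: take the steel scoop and move at least three of the gold-wrapped chocolate balls from the wooden box into the round serving tray with it, without dropping any on the table and without touching the chocolates with the fingers. Then put the scoop down on the table, take the tray by its handle and lift it at least 10 cm off the table, leaving the cups, saucers and teapot undisturbed. Finish while still holding the tray up in the air, level and quite still, so that guests can help themselves.

Things in the scene. Friction and masses are not known exactly. Their poses are not given: they have to be found in the camera images.
- scoop: sweets scoop of bright steel, standing flat: floor 84 mm long (x) and 83 mm wide (y), ending in front in a thin 1.5 mm lip at x = +42 mm; side walls (78 mm apart inside) rise from nothing at the lip to 36 mm at the back wall (x = -42 mm). A dark wooden bar handle rises backwards at 50 degrees from the top of the back wall to 108 mm height at x = -102 mm. Origin: centre of the underside; x to the lip, z up. 130 g
- scoop_grip (a point): place to grip on the scoop's handle, in the middle of the bar: 82 mm behind (-x) and 84 mm above the scoop's origin. The bar is 14 mm wide (along the scoop's y) and 13 mm thick with flat sides; axes as the scoop
- sweets_box: open wooden box that holds the chocolates, fixed on the table: 250 mm long (its x), 112 mm wide (its y), 42 mm high, walls and floor 7 mm thick (inside 236 x 98 mm). Origin: centre of its underside. The chocolates lie in the +x half of it (beyond x = -2 mm), the -x half, nearer the robot, is empty
- tray: the empty serving tray: round, pale wood, 190 mm across at the rim, 36 mm high, rim 4 mm thick, its floor 6 mm thick and about 160 mm across; on two thin steel rods (6 mm thick, 44 mm apart along its x) in the middle stands a dark wooden handle bar. Origin: centre of its underside, z up. 0.3 to 0.5 kg
- scoop_middle (a point): middle of the scoop's hollow, 18 mm above its underside, 3 mm behind its origin
- tray_middle (a point): middle of the tray just below the height of its rim, 30 mm above its underside
- tray_handle (a point): centre of the tray's handle bar, 96 mm above the tray's underside: bar 64 mm long (tray's x), 16 mm thick (tray's y), 24 mm high. Straight above the tray's centre
- choc0: a ball-shaped chocolate in gold foil, 25 mm in diameter, 10 g; origin: its centre. It rolls on slopes steeper than about 8 degrees and lies still on the level
- choc1: a ball-shaped chocolate in gold foil, 25 mm in diameter, 10 g; origin: its centre
- choc2: a ball-shaped chocolate in gold foil, 25 mm in diameter, 10 g; origin: its centre
- choc3: a ball-shaped chocolate in gold foil, 25 mm in diameter, 10 g; origin: its centre
- choc4: a ball-shaped chocolate in gold foil, 25 mm in diameter, 10 g; origin: its centre
- choc5: a ball-shaped chocolate in gold foil, 25 mm in diameter, 10 g; origin: its centre
- cup_a: bystander: white coffee cup with a gilt rim, 78 mm across and 58 mm high, standing on its saucer; origin: centre of its underside. It stands beyond the box, on the left of the box
- saucer_a: bystander: white saucer 129 mm across, 15 mm high; origin: centre of its underside. It stands beyond the box, on the left of the box
- cup_b: bystander: white coffee cup with a gilt rim, 78 mm across and 58 mm high, standing on its saucer; origin: centre of its underside. It stands near the robot, left of the box
- saucer_b: bystander: white saucer 129 mm across, 15 mm high; origin: centre of its underside. It stands near the robot, left of the box
- teapot: bystander: gilt teapot, body 124 mm across, 145 mm high, about 200 mm from spout to handle; origin: centre of its underside. It stands beyond the box, on the right of the box

How it is judged:
By the outcome, as a careful person would: the job done as asked, in the order asked, and still so for the second after the job is handed in, while the arm keeps its last pose, push and grip.
It also fails if it takes over 72 s, if anything falls off the work surface, if the arm or the gripper's body presses on something with over 40 N, if the wrist force passes 120 N, or if a joint passes its speed limit or range.

## Working session

There is one attempt and no reset: what is moved stays moved. The work goes in short steps, each a Python script; the robot and the scene stay as the last script left them, time stands still between calls to the robot, and variables do not carry over. Pictures are saved under pics/ and viewed, at most 10 in all, crops included, and the job is handed in when it is done.

```bash
ls; mkdir -p pics
cat > h.py <<'E'
import numpy as np, cv2
from bench import robot
def pts(name,depth):
    c=robot.camera_info(name); v,u=np.mgrid[:384,:512]
    P=np.stack([(u-c["cx"])/c["fx"]*depth,(v-c["cy"])/c["fy"]*depth,depth],-1)
    return (P-np.array(c["t"]))@np.array(c["R"])
E
python3 - <<'E'
from h import *
for n in("scene","top"):
    im,d=robot.read_camera(n); np.savez(f"{n}0.npz",im=im,d=d)
    cv2.imwrite(f"pics/{n}0.png",cv2.resize(im,(800,600),interpolation=cv2.INTER_CUBIC))
    c=robot.camera_info(n); print(n,-np.array(c["R"]).T@c["t"],c["fx"])
print(robot.observe(),robot.tcp_to_tips)
E
```

```text
pics
scene [1.20604477 0.12286184 0.77418015] 454.24769989746176
top [0.42759735 0.00405569 1.20264088] 447.06578788101734
{'time_s': 0.1, 'q': array([-1.24159556e+00,  3.51167183e-01,  1.65233648e+00,  2.84906575e-05,
        1.13909267e+00, -8.46105109e-02]), 'joint_velocities': array([ 0.00084269,  0.00037618, -0.00045884,  0.00113642,  0.00170112,
        0.00047897]), 'effort': array([ 8.44103160e-04, -4.98024309e+01, -2.85702950e+01,  7.00446800e-02,
        2.39862688e-02, -4.55533689e-05]), 'eef_pos': array([ 0.22109112, -0.50330584,  0.24017254]), 'ee_rot': array([-3.14059475e+00, -1.10592740e-04,  4.13799285e-01]), 'contact_force': array([-0.55967248, -0.08491206,  0.51809739]), 'wrist_torque': array([-0.01200536, -0.02081166,  0.00998471]), 'gripper_force': 0.0, 'finger_gap': 1.001630851569038} 0.022
```

View pics/top0.png

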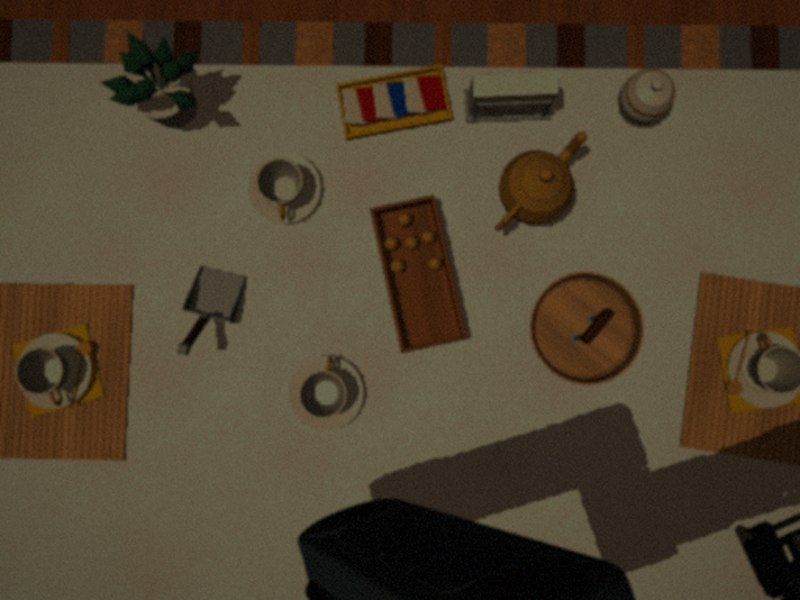

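View pics/scene0.png

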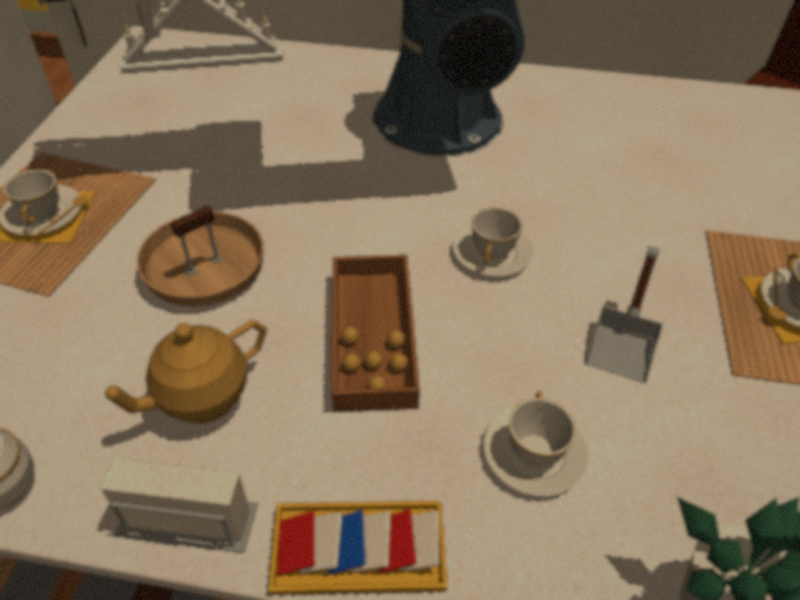

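The top view (+x up, +y left, 800×600 scale) shows these positions:
- Scoop lip corners at about (203,266) and (246,275), with the handle end at (184,352).
- Box rim corners at (371,209), (433,197), (468,338) and (402,352).
- The six balls are in the far half of the box, around (391–434, 219–266).
- Tray centre at about (587,328), with its handle bar running from (577,341) to (612,311).

The scene view agrees. Next I'll measure the positions.

Run:
```python
from h import *
c=robot.camera_info("top"); R=np.array(c["R"]);t=np.array(c["t"])
def px(u,v,z):
    u,v=u*.64,v*.64
    r=R.T@np.array([(u-c["cx"])/c["fx"],(v-c["cy"])/c["fy"],1]); o=-R.T@t
    return (o+r*(z-o[2])/r[2])[:2].round(4)
for n,p,z in[("lip",[(203,266),(246,275)],.001),("hend",[(184,351)],.105),("box",[(371,209),(433,197),(468,338),(402,352)],.042),
  ("balls",[(405,219),(391,243),(411,242),(428,237),(397,266),(434,264)],.0195),("tray",[(531,328),(642,328),(587,273),(587,382)],.036),("cupb",[(327,393)],.03),("saucer_b",[(328,393)],.01),("teapot",[(537,187)],.07)]:
    print(n,[px(u,v,z).tolist() for u,v in p])
for name in("top","scene"):
    f=np.load(name+"0.npz"); P=pts(name,f["d"]); ok=f["d"]>0
    def sel(x0,x1,y0,y1,z0,z1):
        m=ok&(P[...,0]>x0)&(P[...,0]<x1)&(P[...,1]>y0)&(P[...,1]<y1)&(P[...,2]>z0)&(P[...,2]<z1); return P[m]
    def st(n,Q):
        if len(Q)<5: print(name,n,"none");return
        r=cv2.minAreaRect((Q[:,:2]*1000).astype(np.float32)); b=cv2.boxPoints(r)
        w=np.linalg.svd(Q[:,:2]-Q[:,:2].mean(0),full_matrices=False)[2][0]
        print(name,n,len(Q),Q.mean(0).round(4),"rect c",np.round(r[0],1),np.round(r[1],1),"ax deg",np.degrees(np.arctan2(w[1],w[0])).round(1))
    st("trayhandle",sel(.3,.5,-.4,-.1,.085,.12))
    st("tray",sel(.25,.55,-.41,-.12,.02,.045))
    st("scoop handle",sel(.3,.6,.22,.5,.055,.12))
    st("scoop all",sel(.3,.6,.22,.5,.012,.12))
    st("box rim",sel(.3,.68,-.1,.09,.036,.05))
    print(sel(.3,.6,-.05,.5,-.01,.01)[:,2].mean())
```

```text
lip [[0.5846, 0.3572], [0.5699, 0.2816]]
hend [[0.4359, 0.351]]
box [[0.6803, 0.0646], [0.7023, -0.0398], [0.4654, -0.1005], [0.4405, 0.0085]]
balls [[0.6686, 0.007], [0.6265, 0.0303], [0.6288, -0.0039], [0.6378, -0.0329], [0.587, 0.0194], [0.5913, -0.0437]]
tray [[0.4839, -0.2058], [0.4868, -0.3899], [0.5776, -0.2996], [0.396, -0.298]]
cupb [[0.3705, 0.1325]]
saucer_b [[0.3696, 0.133]]
teapot [[0.7148, -0.2098]]
top trayhandle 158 [ 0.4808 -0.2912  0.1051] rect c [ 482.8 -294. ] [16.4 54.2] ax deg 137.7
top tray 493 [ 0.4615 -0.3213  0.0317] rect c [ 470.9 -297. ] [188.2 157.5] ax deg -78.3
top scoop handle 163 [0.4571 0.3474 0.0897] rect c [460.  347.9] [16.2 57.8] ax deg 167.0
top scoop all 357 [0.4874 0.342  0.0574] rect c [497.6 339.4] [ 84.9 135. ] ax deg 173.5
top box rim 586 [ 0.5483 -0.0189  0.0415] rect c [572.2 -15.1] [246.1 111.8] ax deg -161.5
0.0004259559314335181
scene trayhandle 233 [ 0.4815 -0.2882  0.1033] rect c [ 481.8 -291.2] [18.1 53.8] ax deg -42.0
scene tray 723 [ 0.461  -0.2982  0.0313] rect c [ 467.5 -295.2] [189.1 161.4] ax deg 89.4
scene scoop handle 266 [0.4612 0.3487 0.0863] rect c [460.2 349.1] [14.5 61.2] ax deg -12.5
scene scoop all 759 [0.4872 0.3442 0.0492] rect c [498.4 340.6] [ 83.3 139.5] ax deg -0.1
scene box rim 720 [ 0.5457 -0.0144  0.0431] rect c [569.9 -12.7] [250.  111.8] ax deg 21.3
0.002849305931618471
```

```bash
cat >> h.py <<'E'
from scipy.spatial.transform import Rotation as Ro
D=np.radians
A=np.array([np.cos(D(50)),0,-np.sin(D(50))])   # bar direction (down) in scoop frame
GRIP=np.array([-.082,0,.084])
def scoop(p,yaw,up,flip=1,pivot=(0,0,0)):
    """TCP pose putting scoop point `pivot` at p; up = lip-up pitch (deg); scoop held along its bar"""
    S=Ro.from_euler('xyz',[0,-up,yaw],degrees=True)
    y=np.array([0,flip,0.]); T=np.stack([np.cross(y,A),y,A],1)
    pos=np.array(p)+S.apply(GRIP-.003*A-np.array(pivot))
    return pos.tolist(),(S*Ro.from_matrix(T)).as_euler('xyz').tolist()
def tray(p,yaw):  # tool down, closing along tray y
    return list(p),[np.pi,0,D(yaw)]
SC,SY=np.array([.536,.3285,0]),-12.6
BC,BY=np.array([.571,-.0145,0]),13.8
BX=np.array([np.cos(D(BY)),np.sin(D(BY)),0])
TC,TY=np.array([.4835,-.296,0]),-42.
LIP=(.042,0,0)
E
python3 - <<'E'
from h import *
def chk(n,pose):
    q=robot.ik(*pose); print(n,np.round(pose[0],3),None if q is None else np.round(q,2))
for f in(1,-1):
    print("flip",f)
    chk("grasp",scoop(SC,SY,0,f)); chk("lift",scoop(SC+[0,0,.17],SY,0,f)); chk("box",scoop(BC-.062*BX+[0,0,.007],BY,0,f))
    chk("boxend",scoop(BC+.072*BX+[0,0,.007],BY,0,f)); chk("tilt",scoop(BC+.072*BX+[0,0,.15],BY,20,f))
    for yaw in(48,20,-10,-35,-60):
        u=np.array([np.cos(D(yaw)),np.sin(D(yaw)),0])
        for up in (20,-40): chk(f"pour{yaw} {up}",scoop(TC-.035*u+[0,0,.06],yaw,up,f,LIP))
for y in(TY,TY+180): chk("tray",tray(TC+[0,0,.099],y)); chk("traylift",tray(TC+[0,0,.25],y))
E
```

```text
flip 1
grasp [0.454 0.347 0.086] [ 0.82  0.58  1.96 -1.28  0.62  0.57]
lift [0.454 0.347 0.256] [ 0.82  0.28  1.87 -0.88  0.81  0.04]
box [ 0.429 -0.049  0.093] [-0.48  0.36  2.44  2.    0.49  2.07]
boxend [ 0.559 -0.017  0.093] [-0.26  0.48  2.16  1.95  0.34  2.35]
tilt [ 0.536 -0.023  0.202] [-0.37  0.28  2.32  2.18  0.66  2.08]
pour48 20 [ 0.361 -0.432  0.098] [-1.3   0.86  1.55  0.82  1.51  2.17]
pour48 -40 [ 0.433 -0.352  0.207] None
pour20 20 [ 0.312 -0.359  0.098] [-1.44  0.67  2.05  1.15  1.18  2.02]
pour20 -40 [ 0.412 -0.322  0.207] [-0.75  0.34  1.76 -0.    1.04 -2.67]
pour-10 20 [ 0.303 -0.264  0.098] [-1.4   0.59  2.54  1.9   1.04  1.59]
pour-10 -40 [ 0.409 -0.283  0.207] [-0.7   0.3   1.82  0.    1.02 -2.1 ]
pour-35 20 [ 0.334 -0.191  0.098] None
pour-35 -40 [ 0.421 -0.252  0.207] [-0.63  0.29  1.84  0.    1.02 -1.59]
pour-60 20 [ 0.392 -0.138  0.098] [0.03 0.58 2.43 4.28 0.99 1.44]
pour-60 -40 [ 0.446 -0.23   0.207] [-0.57  0.3   1.81 -0.    1.03 -1.09]
flip -1
grasp [0.454 0.347 0.086] [ 0.82  0.58  1.96 -1.28  0.62 -2.57]
lift [0.454 0.347 0.256] None
box [ 0.429 -0.0
[... 442 characters left out ...]
4  1.76 -0.    1.04  0.47]
pour-10 20 [ 0.303 -0.264  0.098] [-1.4   0.59  2.54  1.9   1.04 -1.55]
pour-10 -40 [ 0.409 -0.283  0.207] [-0.7   0.3   1.82 -0.    1.02  1.05]
pour-35 20 [ 0.334 -0.191  0.098] None
pour-35 -40 [ 0.421 -0.252  0.207] [-0.63  0.29  1.84 -0.    1.02  1.55]
pour-60 20 [ 0.392 -0.138  0.098] [ 0.03  0.58  2.43  4.28  0.99 -1.7 ]
pour-60 -40 [ 0.446 -0.23   0.207] [-0.57  0.3   1.81 -0.    1.03  2.05]
tray [ 0.484 -0.296  0.099] [-0.63  0.56  1.72 -0.    0.86  1.67]
traylift [ 0.484 -0.296  0.25 ] [-0.63  0.37  1.6  -0.    1.17  1.67]
tray [ 0.484 -0.296  0.099] [-0.63  0.56  1.72  0.    0.86 -1.47]
traylift [ 0.484 -0.296  0.25 ] [-0.63  0.37  1.6   0.    1.17 -1.47]
```

```bash
sed -i 's/^A=.*/A=np.array([np.sin(D(15)),0,-np.cos(D(15))])   # tool axis in scoop frame/' h.py
python3 - <<'E'
from h import *
def chk(n,pose):
    q=robot.ik(*pose); print(n,np.round(pose[0],3),None if q is None else np.round(q,2))
f=-1
for f in(1,-1):
    chk("grasp",scoop(SC,SY,0,f)); chk("lift",scoop(SC+[0,0,.17],SY,0,f)); chk("box",scoop(BC-.062*BX+[0,0,.007],BY,0,f))
    chk("boxend",scoop(BC+.072*BX+[0,0,.007],BY,0,f)); chk("tilt",scoop(BC+.072*BX+[0,0,.15],BY,20,f))
    for yaw in(48,35,20):
        u=np.array([np.cos(D(yaw)),np.sin(D(yaw)),0])
        for up in (20,-40): chk(f"pour{yaw} {up}",scoop(TC-.035*u+[0,0,.06],yaw,up,f,LIP))
f=-1
robot.goto(*scoop(SC+[0,0,.14],SY,0,f))
robot.move_linear(scoop(SC,SY,0,f)[0],velocity=.12)
for n in("scene","top"):
    im,d=robot.read_camera(n); u,v=((360,130),(90,150))[n=="top"]
    cv2.imwrite(f"pics/g_{n}.png",im[v:v+130,u:u+150].repeat(4,0).repeat(4,1))
o=robot.observe(); print(o["time_s"],o["eef_pos"],o["contact_force"],o["q"].round(2))
a,b=[cv2.imread(f"pics/g_{n}.png") for n in("scene","top")]
cv2.imwrite("pics/g.png",cv2.resize(np.hstack([a[:,:600],b[:,:600]]),(800,347)))
E
```

```text
grasp [0.455 0.347 0.087] [ 0.66  0.55  1.82 -0.34  0.63 -0.43]
lift [0.455 0.347 0.257] [ 0.66  0.31  1.69 -0.24  0.99 -0.57]
box [ 0.43  -0.049  0.094] [-0.3   0.31  2.21  0.34  0.41 -2.41]
boxend [ 0.561 -0.017  0.094] [-0.16  0.49  1.91  0.21  0.51 -2.14]
tilt [ 0.537 -0.023  0.203] [-0.26  0.2   2.1   0.79  0.4  -2.75]
pour48 20 [ 0.362 -0.431  0.099] [-1.19  0.68  1.64  0.59  1.19  2.35]
pour48 -40 [ 0.433 -0.352  0.207] [-0.57  0.46  1.65 -0.47  1.16 -2.76]
pour35 20 [ 0.334 -0.4    0.099] [-1.24  0.59  1.84  0.7   1.03  2.4 ]
pour35 -40 [ 0.422 -0.339  0.207] [-0.58  0.47  1.63 -0.43  1.25 -2.58]
pour20 20 [ 0.313 -0.358  0.099] [-1.27  0.48  2.05  0.86  0.86  2.43]
pour20 -40 [ 0.413 -0.322  0.207] [-0.58  0.48  1.61 -0.36  1.34 -2.37]
grasp [0.455 0.347 0.087] [ 0.66  0.55  1.82 -0.34  0.63  2.71]
lift [0.455 0.347 0.257] [ 0.66  0.31  1.69 -0.24  0.99  2.57]
box [ 0.43  -0.049  0.094] [-0.3   0.31  2.21  0.34  0.41  0.73]
boxend [ 0.561 -0.017  0.094] [-0.16  0.49  1.91  0.21  0.51  1.  ]
tilt [ 0.537 -0.023  0.203] [-0.26  0.2   2.1   0.79  0.4   0.39]
pour48 20 [ 0.362 -0.431  0.099] [-1.19  0.68  1.64  0.59  1.19 -0.79]
pour48 -40 [ 0.433 -0.352  0.207] [-0.57  0.46  1.65 -0.47  1.16  0.38]
pour35 20 [ 0.334 -0.4    0.099] [-1.24  0.59  1.84  0.7   1.03 -0.74]
pour35 -40 [ 0.422 -0.339  0.207] [-0.58  0.47  1.63 -0.43  1.25  0.56]
pour20 20 [ 0.313 -0.358  0.099] [-1.27  0.48  2.05  0.86  0.86 -0.71]
pour20 -40 [ 0.413 -0.322  0.207] [-0.58  0.48  1.61 -0.36  1.34  0.77]
4.6083 [0.45547433 0.34680003 0.08756916] [-0.20057045 -0.23194609 -0.31582892] [ 0.66  0.54  1.82 -0.34  0.63  2.71]
```

View pics/g.png

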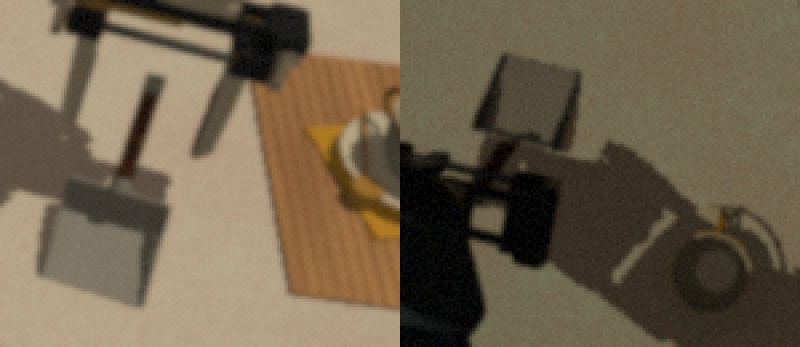

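The scene crop shows the bar at (140,130), centred between the fingers at (72,130) and (205,150). I'll close on it, lift, carry it over the empty half of the box and check the hold.

Run:
```python
from h import *
robot.command_gripper(0.0)
o=robot.observe(); print("gap mm",o["finger_gap"]*93,o["gripper_force"],o["contact_force"])
f=-1
robot.move_linear(scoop(SC+[0,0,.16],SY,0,f)[0],velocity=.12)
robot.goto(*scoop(BC-.062*BX+[0,0,.15],BY,0,f))
robot.move_linear(scoop(BC-.062*BX+[0,0,.06],BY,0,f)[0],velocity=.1)
o=robot.observe(); print(o["time_s"],o["eef_pos"],o["contact_force"],o["finger_gap"]*93)
im,d=robot.read_camera("scene"); np.savez("s1.npz",im=im,d=d)
im2,d2=robot.read_camera("top"); np.savez("t1.npz",im=im2,d=d2)
a=cv2.resize(im[130:270,180:300],None,fx=4,fy=4); b=cv2.resize(im2[110:250,210:320],None,fx=4,fy=4)
cv2.imwrite("pics/h.png",cv2.resize(np.hstack([a,b]),(800,487)))
```

```text
gap mm 13.725080491654833 29.966331124305725 [ 0.21498826 -0.00431647 -0.00622716]
9.8083 [ 0.4307102  -0.0490663   0.14732319] [-0.19630586 -1.25540104 -1.22078686] 13.902525469595131
```

View pics/h.png

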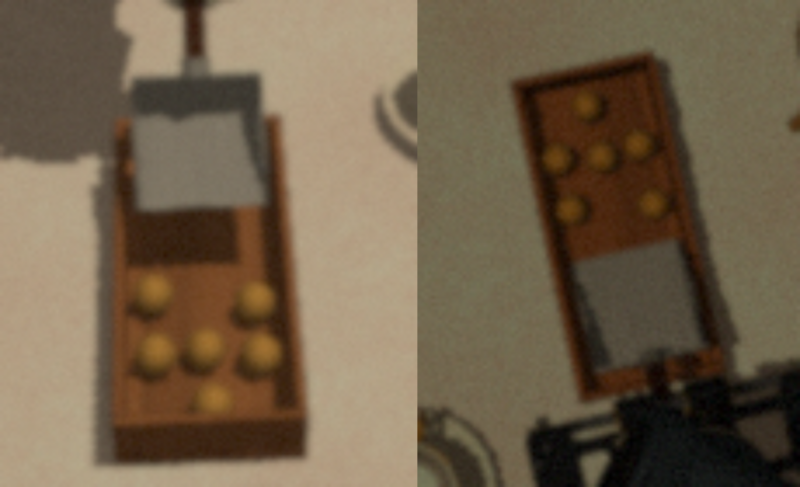

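The crop shows the scoop level over the empty half, with its lip from (575,262) to (683,240) in the right panel. The box corners are at (515,82), (652,55) and (583,398). I'll check the centring with numbers.

Run:
```python
from h import *
c=robot.camera_info("top"); R=np.array(c["R"]);t=np.array(c["t"]); o=-R.T@t
def px(a,b,z):
    u=210+(a-417)/3.478-.4; v=110+b/3.478-.4
    r=R.T@np.array([(u-c["cx"])/c["fx"],(v-c["cy"])/c["fy"],1]); return (o+r*(z-o[2])/r[2])
BYv=np.array([-BX[1],BX[0],0])
for n,p,z in[("lip",[(575,262),(683,240)],.061),("back",[(600,370),(705,347)],.061),("box",[(515,82),(652,55),(583,398),(722,372)],.042)]:
    for q in p:
        w=px(*q,z)-BC; print(n,"box frame mm",(w@BX*1e3).round(1),(w@BYv*1e3).round(1))
for n in("t1","s1"):
    f=np.load(n+".npz"); P=pts("top" if n[0]=="t" else "scene",f["d"]); W=P-BC; X=W@BX;Y=W@BYv;Z=P[...,2]
    m=(f["d"]>0)&(abs(X+.058)<.03)&(abs(Y)<.03)&(Z>.045)&(Z<.09)
    A_=np.c_[X[m]+.062,Y[m],np.ones(m.sum())]; print(n,"floor plane",np.linalg.lstsq(A_,Z[m],rcond=None)[0].round(4))
    m=(f["d"]>0)&(Z>.037)&(Z<.048)&(X>-.1)&(X<.13)&(abs(Y)<.075)
    for s in(1,-1):
        k=m&(Y*s>.04); k&=(X<.11); print(" wall",s,np.polyfit(X[k],Y[k],1).round(4))
    k=m&(X>.105)&(abs(Y)<.045); print(" end X",X[k].mean())
    m=(f["d"]>0)&(Z>.052)&(X<0)&(X>-.09)&(abs(Y)<.06); print(" scoop Y range",np.percentile(Y[m],[2,98]), "Xmax",np.percentile(X[m],99))
```

```text
lip box frame mm -19.6 36.0
lip box frame mm -21.5 -45.3
back box frame mm -101.2 35.9
back box frame mm -102.0 -43.0
box box frame mm 126.4 49.5
box box frame mm 123.2 -56.5
box box frame mm -118.1 52.6
box box frame mm -122.4 -52.6
t1 floor plane [-0.0082 -0.0052  0.0628]
 wall 1 [-0.0099  0.0516]
 wall -1 [-0.01   -0.0531]
 end X 0.12366035422758911
 scoop Y range [-0.04030163  0.03924842] Xmax -0.02005630727408067
s1 floor plane [-0.0096  0.0049  0.0651]
 wall 1 [-0.0119  0.0533]
 wall -1 [-0.0074 -0.0514]
 end X 0.12319299015906127
 scoop Y range [-0.03887693  0.04175481] Xmax -0.02192217822347815
```

```bash
sed -i 's/^BC,BY=.*/BC,BY=np.array([.5725,-.0145,0]),13.3/' h.py
python3 - <<'E'
from h import *
f=-1
p,r=scoop(BC-.062*BX+[0,0,.03],BY,-1,f); robot.move_linear(p,velocity=.1,frame=r)
p,r=scoop(BC-.062*BX+[0,0,-.001],BY,-1,f)
s=robot.move_linear(p,velocity=.03,frame=r,force_limit=3); o=robot.observe()
dz=o["eef_pos"][2]-p[2]-.001; print("touch",s,"floor z at origin",dz,o["contact_force"])
p,r=scoop(BC+.073*BX,BY,-1,f); p[2]=o["eef_pos"][2]-.0003
s=robot.move_linear(p,velocity=.06,frame=r,force_limit=15); o=robot.observe()
print("push",s,o["time_s"],(o["eef_pos"]-p)@BX,o["contact_force"],o["finger_gap"]*93)
im,d=robot.read_camera("scene"); np.savez("s2.npz",im=im,d=d)
im2,d2=robot.read_camera("top")
a=cv2.resize(im[130:270,180:300],None,fx=4,fy=4); b=cv2.resize(im2[110:250,210:320],None,fx=4,fy=4)
cv2.imwrite("pics/i.png",cv2.resize(np.hstack([a,b]),(800,487)))
E
```

```text
touch True floor z at origin 0.006337935893140135 [1.47438823 0.01491674 0.08757666]
push False 13.5 1.931831693718622e-05 [-1.99037212 -0.42964534  3.76290023] 13.818220534445166
```

View pics/i.png

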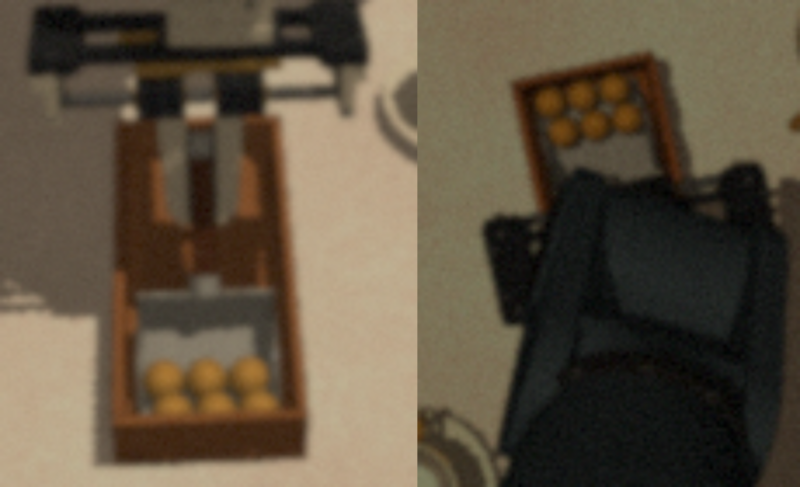

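The scene panel shows all six balls inside the scoop, in two rows against the end wall at about (205,390). Next I'll tilt the lip up, lift out and look.

Run:
```python
from h import *
f=-1; B=(-.042,0,0)
e=BC+.031*BX
p,r=scoop(e+[0,0,.009],BY,18,f,B); robot.move_linear(p,velocity=.06,frame=r)
p,r=scoop(e+[0,0,.17],BY,18,f,B); robot.move_linear(p,velocity=.12,frame=r)
yaw=40; u=np.array([np.cos(D(yaw)),np.sin(D(yaw)),0])
p,r=scoop(TC-.040*u+[0,0,.16],yaw,18,f,LIP); robot.move_linear(p,velocity=.13,frame=r)
o=robot.observe(); print(o["time_s"],o["eef_pos"],o["contact_force"],o["finger_gap"]*93)
im,d=robot.read_camera("scene"); im2,d2=robot.read_camera("top")
a=cv2.resize(im[80:230,60:300],None,fx=2.5,fy=2.5); b=cv2.resize(im2[110:270,320:430],None,fx=2.344,fy=2.344)
cv2.imwrite("pics/j.png",cv2.resize(np.hstack([a,b]),(800,350)))
```

```text
20.7083 [ 0.34146239 -0.41509406  0.20413901] [-0.97937154 -0.28565221 -2.52838728] 14.35010467893016
```

View pics/j.png

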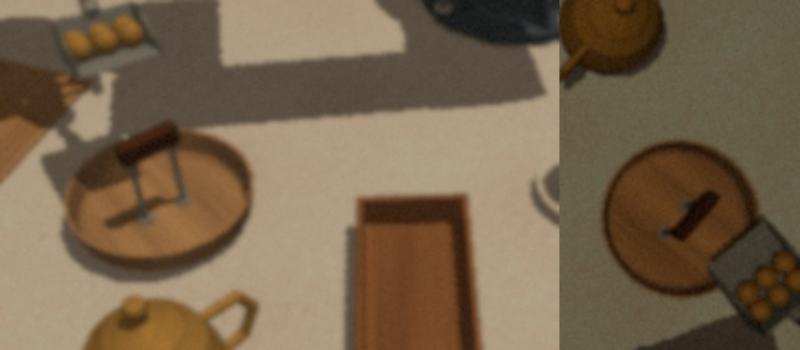

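All six balls lie at the back of the tilted scoop, above the near-right part of the tray (scene crop around (105,38)), and the box is empty. Now I'll pour.

Run:
```python
from h import *
f=-1; yaw=40; u=np.array([np.cos(D(yaw)),np.sin(D(yaw)),0])
for z,up,v in((.075,14,.12),(.058,7,.05),(.052,-10,.06),(.052,-18,.05),(.052,-38,.08)):
    p,r=scoop(TC-.040*u+[0,0,z],yaw,up,f,LIP); robot.move_linear(p,velocity=v,frame=r)
robot.dwell(.4)
o=robot.observe(); print(o["time_s"],o["contact_force"],o["finger_gap"]*93)
p,r=scoop(TC-.060*u+[0,0,.15],yaw,-30,f,LIP); robot.move_linear(p,velocity=.15,frame=r)
p,r=scoop(TC-.16*u+[0,0,.18],yaw,0,f,LIP)
try: robot.move_linear(p,velocity=.2,frame=r)
except robot.Unreachable: print("unreach")
im,d=robot.read_camera("scene"); im2,d2=robot.read_camera("top"); np.savez("t3.npz",im=im2,d=d2); np.savez("s3.npz",im=im,d=d)
a=cv2.resize(im[80:230,60:300],None,fx=2.5,fy=2.5); b=cv2.resize(im2[110:270,320:430],None,fx=2.344,fy=2.344)
cv2.imwrite("pics/k.png",cv2.resize(np.hstack([a,b]),(800,350)))
def chk(n,pose):
    q=robot.ik(*pose); print(n,np.round(pose[0],3),None if q is None else np.round(q,2))
for xy in((.38,-.02),(.36,-.04),(.56,.2),(.53,.33)):
    for y in (SY,10,0,-40): chk(f"put{xy}{y}",scoop([*xy,.0],y,0,f)); 
print(robot.observe()["time_s"])
```

```text
24.4917 [ 0.49389482 -0.28940334 -1.70989556] 14.06983020193864
put(0.38, -0.02)-12.6 [ 0.299 -0.002  0.087] [-0.15  0.14  2.53 -0.09  0.22  1.73]
put(0.38, -0.02)10 [ 0.298 -0.034  0.087] [-0.39  0.14  2.52  0.51  0.29  0.53]
put(0.38, -0.02)0 [ 0.297 -0.02   0.087] [-0.29  0.13  2.54  0.32  0.23  0.98]
put(0.38, -0.02)-40 [0.317 0.033 0.087] None
put(0.36, -0.04)-12.6 [ 0.279 -0.022  0.087] [-0.25  0.1   2.57  0.04  0.2   1.5 ]
put(0.36, -0.04)10 [ 0.278 -0.054  0.087] [-0.51  0.12  2.56  0.57  0.31  0.36]
put(0.36, -0.04)0 [ 0.277 -0.04   0.087] [-0.41  0.1   2.57  0.43  0.24  0.75]
put(0.36, -0.04)-40 [0.297 0.013 0.087] [ 0.04  0.16  2.49 -0.55  0.34  2.81]
put(0.56, 0.2)-12.6 [0.479 0.218 0.087] [ 0.41  0.47  1.97 -0.32  0.51  2.47]
put(0.56, 0.2)10 [0.478 0.186 0.087] [ 0.29  0.43  2.03 -0.08  0.42  1.76]
put(0.56, 0.2)0 [0.477 0.2   0.087] [ 0.35  0.44  2.01 -0.21  0.45  2.1 ]
put(0.56, 0.2)-40 [0.497 0.253 0.087] None
put(0.53, 0.33)-12.6 [0.449 0.348 0.087] [ 0.67  0.54  1.83 -0.35  0.63  2.73]
put(0.53, 0.33)10 [0.448 0.316 0.087] [ 0.58  0.49  1.93 -0.22  0.49  2.15]
put(0.53, 0.33)0 [0.447 0.33  0.087] [ 0.62  0.51  1.89 -0.3   0.54  2.43]
put(0.53, 0.33)-40 [0.467 0.383 0.087] None
26.3583
```

View pics/k.png

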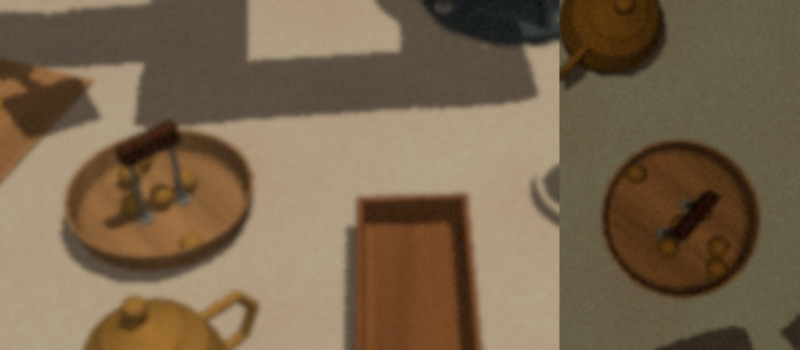

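The tray holds the chocolates: in the top crop at (637,173), (717,245), (715,268) and (669,245), with more under the bar. The table is clean. I'll put the scoop back where it stood.

Run:
```python
from h import *
f=-1; p=robot.observe()["eef_pos"]
robot.move_linear([p[0],p[1],p[2]+.05],velocity=.15)
P=np.array([.53,.33,0])
robot.goto(*scoop(P+[0,0,.15],0,0,f))
robot.move_linear(scoop(P+[0,0,.02],0,0,f)[0],velocity=.15)
p,r=scoop(P-[0,0,.004],0,0,f)
s=robot.move_linear(p,velocity=.03,force_limit=4); o=robot.observe()
print("touch",s,"z err",o["eef_pos"][2]-p[2]-.004,o["contact_force"],o["time_s"])
robot.command_gripper(1.0)
robot.move_linear(scoop(P+[0,0,.14],0,0,f)[0],velocity=.15)
robot.goto(*tray(TC+[0,0,.22],TY+180))
o=robot.observe(); print(o["time_s"],o["q"].round(2),o["finger_gap"])
im2,d2=robot.read_camera("top"); im,d=robot.read_camera("scene")
a=cv2.resize(im[90:260,60:480],None,fx=1.6,fy=1.6); b=cv2.resize(im2[100:300,80:470],None,fx=672/390,fy=672/390)
cv2.imwrite("pics/l.png",np.vstack([a,b[:320]]))
P=pts("scene",d); m=(d>0)&(abs(P[...,0]-.48)<.06)&(abs(P[...,1]+.295)<.06)&(P[...,2]>.085)&(P[...,2]<.112); print(P[m].mean(0),m.sum())
```

```text
touch True z err -0.0008198286718740615 [-0.74638152  0.68195779  1.96195776] 31.4417
37.0 [-0.63  0.4   1.63  0.    1.11 -1.47] 1.0002776702955694
[ 0.48828201 -0.2934825   0.10268839] 315
```

View pics/l.png

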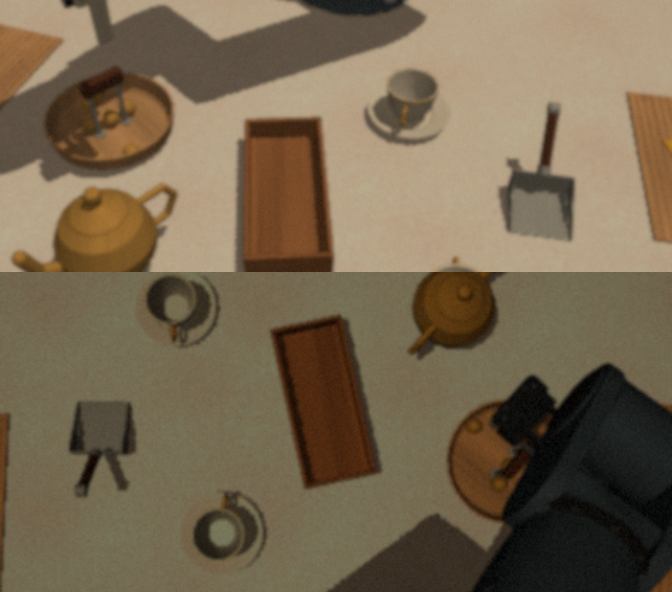

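The scoop stands empty on the table at lower-panel (102,428), and the bystanders haven't moved. The open gripper is above the tray handle, so I'll take the tray and lift it.

Run:
```python
from h import *
robot.move_linear((TC+[0,0,.098]).tolist(),velocity=.1,force_limit=8)
o=robot.observe(); print(o["eef_pos"],o["contact_force"])
robot.command_gripper(0.0); robot.dwell(.2)
o=robot.observe(); print("gap",o["finger_gap"]*93,o["gripper_force"],o["contact_force"])
robot.move_linear((TC+[0,0,.248]).tolist(),velocity=.06); robot.dwell(1.0)
o=robot.observe(); print(o["time_s"],o["eef_pos"],o["ee_rot"],o["contact_force"],o["wrist_torque"],o["finger_gap"]*93)
im,d=robot.read_camera("scene"); cv2.imwrite("pics/m.png",cv2.resize(im[20:240,20:330],(800,568)))
P=pts("scene",d); r=np.hypot(P[...,0]-TC[0],P[...,1]-TC[1]); m=(d>0)&(r<.1)&(r>.085)&(P[...,2]>.17)&(P[...,2]<.2)
Q=P[m]; print(len(Q),np.linalg.lstsq(np.c_[Q[:,:2]-TC[:2],np.ones(len(Q))],Q[:,2],rcond=None)[0])
```

```text
[ 0.48379636 -0.29621641  0.09858357] [-0.21902605  0.49788276 -0.79345624]
gap 15.842254857147818 29.593985974788666 [-0.2899785  -0.61196516  0.14778774]
43.5083 [ 0.48350322 -0.29599683  0.24798921] [-3.14158789e+00 -1.64167036e-05  2.40852021e+00] [-0.18929416  0.89303524 -4.44617894] [ 0.034677   -0.12504451  0.01797999] 15.886102237278905
1250 [0.00352743 0.00048491 0.18094526]
```

View pics/m.png

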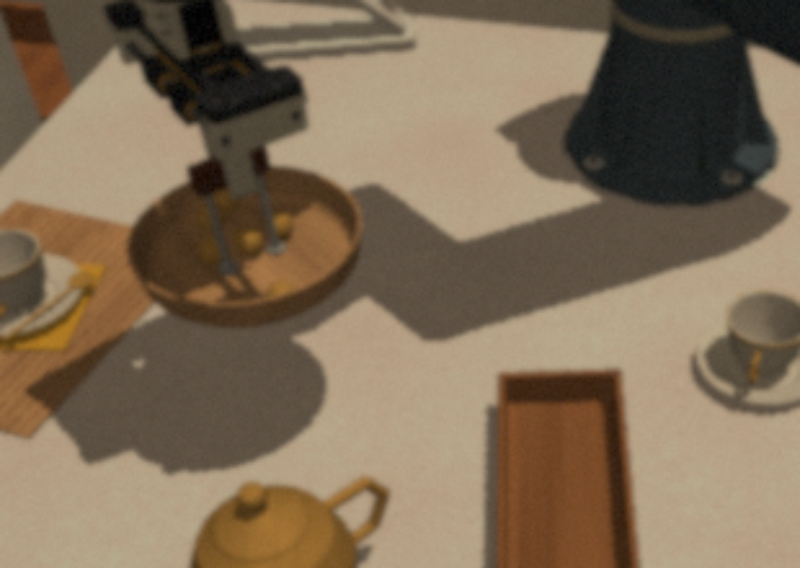

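The tray hangs level at about 15 cm, with its rim centred at (245,245) and the chocolates inside. The table is clean, so I'll hand in.

```bash
python3 -c "
from bench import robot
print(robot.close_job())"
```

```text
the job is handed in; nothing more can be done
None
```

I scooped all six chocolates out of the box and poured them into the tray, put the empty scoop back on the table, and handed in at about 44 s with the tray held level and still, about 15 cm up. The pictures showed nothing dropped on the table and no cup, saucer or teapot moved, but the hand-in gave no verdict.

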